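# Tuck the vial rack's keeper tab under its lip

## Robot

A 7-joint arm with a two-finger parallel gripper is mounted at the origin on the work surface. World frame = base frame: x ahead of the robot, y to its left, z up, the work surface at z = 0. Lengths are in mm, angles in rad, forces in N, time in s.
With the tool pointing down it reaches from about 350 to 900 mm from the base axis. Payload 19.9 kg.
Tool frame: the origin (TCP) lies between the finger pads; the fingertips stand 14 mm ahead of it and the grasp point (between the pads) lies 5 mm behind it; z points along the fingers, y is the direction in which the jaws open and shut (so a half turn about z gives the same grasp; the last joint's range is limited). The gripper opens to 85 mm and grips with 20 to 120 N. Pads are 22 mm wide; open, the fingers measure 114 mm over their backs; the gripper's body (76 mm by 85 mm) begins 54 mm behind the grasp point. The pads swing forward as they close: fully open they stand 13 mm farther back than shut.
Start: joints at [1.067, 0.417, -0.01, 1.614, 0.005, 1.111, -0.053], TCP at [279.028, -559.237, 245.26] pointing down, gripper open.
Joint ranges: [-2.81, 2.81], [-0.39, 2.02], [-1.27, 1.25], [0.06, 2.57], [-1.19, 4.33], [0.19, 2], [-2.82, 2.82]. Speed limits (rad/s): [1.89, 1.89, 2.39, 2.39, 3.01, 3.01, 3.01].

## Interface

Orientations are given as a rotation vector (axis times angle).
In Python, from bench import r gives the robot as it stands.
- The arm moves only by the tool move_arm, never from a script. Its argument "motion" is a list of rows, each a list of 2 entries, a list of its own where there are three numbers: the shift along the tool's x, y, z in cm, then the turn, a rotation vector about the tool's x, y, z in rad. In form: [[[dx, dy, dz], [rx, ry, rz]], ...]. A call has 1 to 12 rows; each row shifts and turns the commanded pose from where the row before left it, along the tool's axes as they then stand; what a row does not reach is not made up. A row lasts 1/12 s, in which the tool goes at most 41.7 mm and 7.16 degrees, less where a joint would pass 70% of its speed; a pose out of reach is approached as far as the arm can. A call is refused whole if a number of a shift passes 4.17 or a number of a turn 0.125, either way. A call with a gripper value outside its range is refused whole. "fingers" is the opening, from -1 (shut) to 1 (fully open), set as the call begins (left out, the last holds). The fingers move at their own pace and stop on an object; "force" is the grip in N (left out, the last holds). Time passes only in rows, so rows that do not move let the fingers close. It gives the time, the measured TCP pose, the force and the opening at its end, in the units of the state.
- r.state(): the state, without advancing time (a new reading comes with each control period).
- r.camera(name): name is "scene" or "top"; returns a dict with "image" (400x640x3 uint8, red, green, blue), "intrinsics" (3x3 intrinsics, pixels), "R" (3x3) and "t" (3): a world point X has camera coordinates R X + t. Camera axes: x right, y down, z forward; pixel columns grow to the right and rows downward; lengths in mm; the calibration is good to about 2 mm. A picture is of the moment at which its call begins. There is no depth.
- r.hand_in(): hands the job in, once; it reports no verdict.
The state is a dict: "time_s": time; "q": joint angles; "joint_velocities": joint speeds; "tau": joint torques, N m; "eef_pos": TCP position; "tcp_rot": TCP orientation; "contact_force": force on the tool from outside, world axes, zero at the start; "wrist_torque": the same for the moment, N m; "finger_gap": finger opening in mm.
Only numpy, scipy, OpenCV 4.12 (cv2) and the standard library are available. Lean on these libraries where they do the work, as an engineer would, in place of code of your own. Each camera call takes 0.05 s, during which the arm holds its last target.

## Task

In the drawer, the vial rack's hinged white keeper tab is standing open. With your fingertips push it over from its outer side so it lies flat across the vials, then keep it down and push it forward until its edge is tucked well beneath the aluminium lip, so it stays shut when you let go. Do not pinch the tab or touch its inner side, and leave the mill, the bowl and the standing vial where they are.

Things in the scene. Friction and masses are not known exactly. Their poses are not given: they have to be found in the camera images.
- rack: fixed aluminium rack, 200 (its x) by 144 mm (y), on a grey liner 3 mm above the work surface; five white-capped vials lie fixed along x, caps to +x. Origin: centre of underside, z up. The tab hinges near its -x end and folds towards +x, which points away from the robot within 0.75 rad. Heights over its underside: walls 26, hinge bearings 36, lip top 41.5 mm. Drawer walls 60-70 mm high, well off
- hinge_mid (a point): middle of the tab's hinge axis (which runs along the rack's y), at (-80, 0, 32) mm in the rack's frame. Axes as the rack's
- lip_mid (a point): middle of the lower front edge of the retaining lip, at (12, 0, 37.5) mm in the rack's frame. The lip is a fixed aluminium strip 4 mm thick, 144 mm wide (y), reaching 26 mm from here to +x. Its underside is 3 mm above the outer face of the flat tab, so the tab's edge goes in beneath it; it blocks the tab. Axes as the rack's
- leaf (a joint): fold angle of the tab, rad: 0 = flat towards the rack's +x (stop), 1.57 = upright, 1.75 = stop; starts at 1.1 to 1.6. A light spring and friction hold it open; folding it takes at most 0.1 N m (2.5 N at 40 mm from the axis). Let go untucked, it springs up again
- tab (a joint): how far the tab is slid in its own plane away from the hinge axis, m: 0 = drawn back, 0.018 = out to its stop; starts at 0 to 0.002. About 2.5 N moves it; it stays where left. Flat and drawn back, its edge is 6 mm short of the lip; at 0.018 it is 12 mm beneath. Slid out while still raised, it lands on top of the lip
- tab_edge (a point): middle of the tab's free edge, on its outer face, 86 mm from the hinge axis when drawn back. The tab is a white plate 116 mm wide (y), 5 mm thick; its outer (upper when flat) face is 2.5 mm from the plane through the hinge axis; it begins 8 mm from the axis. x along the tab away from the hinge, z out of the outer face
- step_face (a point): middle of the push face of the ridge on the tab's outer face: 90 mm wide (y), upright face towards the hinge, 58 mm from the axis when drawn back, 7 mm high, sloping off towards the free edge. A fingertip set down between hinge and ridge can push on it. Axes as tab_edge
- tab_inner: the inner skin (2 mm) of the tab, the side that faces the vials when flat; not to be touched. Origin on the hinge axis when drawn back
- mill: stainless nutmeg mill, upright cylinder 42 mm across, 110 mm high with its button; loose, beside the rack, centre 140 to 170 mm from the rack's centre line. Origin: centre of underside, z up. Leave alone
- bowl: black ceramic mini bowl, 84 mm across, 36 mm high; loose, beside the rack on the side opposite the mill (the two may be swapped). Origin: centre of underside, z up. Leave alone
- vial: capped glass vial standing upright, 23 mm across, 84 mm high; loose, 140 to 165 mm beyond the rack's origin in its +x. Origin: centre of underside, z up. Leave alone
Not all that is in view belongs to the job. Leave any brown look-alike of the rack alone.

How it is judged (in metres and radians):
At the end, for the whole second after the job is handed in: The tab lies flat (fold angle under 0.08 rad), slid out at least 10 mm so that its edge is at least 4 mm beneath the lip and not above it, and stays so untouched; mill, bowl and standing vial upright (within 0.2 rad) and within 15 mm of where they were (value of joint leaf below 0.08 rad and value of joint tab above 0.01 m and x of tab_edge in the frame of lip_mid above 0.004 m and z of tab_edge in the frame of lip_mid below 0.002 m and distance of each of mill, bowl, vial from where it was at the start of the episode below 0.015 m and angle between each of mill, bowl, vial's own z axis and vertical below 0.2 rad).
It fails at once if the tab is pinched or its inner side is touched (contact force between the fingers and tab_inner above 1 N).
It fails at once if the mill is shoved, lifted or tipped (distance of mill from where it was at the start of the episode above 0.015 m or angle between mill's own z axis and vertical above 0.25 rad).
It fails at once if the bowl is shoved, lifted or tipped (distance of bowl from where it was at the start of the episode above 0.015 m or angle between bowl's own z axis and vertical above 0.25 rad).
It fails at once if the vial is shoved, lifted or tipped (distance of vial from where it was at the start of the episode above 0.015 m or angle between vial's own z axis and vertical above 0.25 rad).
It also fails if it takes over 34 s, if anything falls off the work surface, if the arm or the gripper's body presses on something with over 40 N, if the wrist force passes 120 N, or if a joint passes its speed limit or range.

## Working session

There is one attempt and no reset: what is moved stays moved. The work goes in short steps, Python scripts to look and compute and a tool call to move; the robot and the scene stay as the last step left them, time stands still between calls to the robot, and variables do not carry over. Pictures are saved under pics/ and viewed, and the job is handed in when it is done.

Besides the shell and the picture viewer there is one more tool, called after "Request:" as name(argument=value, ...) on one line, values as JSON. move_arm: Moves the arm, as the interface text tells. Its arguments: {"type":"object","properties":{"motion":{"type":"array"},"fingers":{"type":"number"},"force":{"type":"number"}},"required":["motion"]}

```bash
ls; mkdir -p pics; python3 - <<'E'
from bench import r
import cv2,numpy as np
print(r.state())
for n in("scene","top"):
    c=r.camera(n); cv2.imwrite(f"pics/{n}0.png",c["image"][:,:,::-1]); print(n,c["intrinsics"],c["R"],c["t"])
    np.savez(f"{n}0.npz",**c)
E
```

```text
pics
{'time_s': 0.0, 'q': array([ 1.06650727,  0.41797311, -0.01034706,  1.6142106 ,  0.00470326,
        1.11073223, -0.05297679]), 'joint_velocities': array([-0.00124802,  0.00070838, -0.00019241, -0.00016521,  0.00016041,
        0.00208534,  0.00062024]), 'tau': array([-4.92768322e-04, -8.64447713e+01,  6.79051839e-01, -4.34901237e+01,
        1.90846733e-02,  7.38298899e-03,  3.31219826e-05]), 'eef_pos': array([ 278.88055284, -558.92845577,  244.64530127]), 'tcp_rot': array([-3.05662453e+00, -7.20304352e-01,  5.89833293e-04]), 'contact_force': array([ 0.71635179, -0.25101136,  0.37844705]), 'wrist_torque': array([-0.00674433, -0.0044845 , -0.02374019]), 'finger_gap': 85.41820821271797}
scene [[470.69230127   0.         322.39164465]
 [  0.         470.69230127 205.68826129]
 [  0.           0.           1.        ]] [[ 0.15815276  0.98720233  0.02047594]
 [ 0.69568598 -0.09668707 -0.71180941]
 [-0.70072015  0.12681945 -0.70207415]] [  22.23475638 -414.15544549 1699.95667801]
top [[433.1018819    0.         320.09005771]
 [  0.         433.1018819  194.99170828]
 [  0.           0.           1.        ]] [[-0.0396649  -0.99921148  0.00176584]
 [-0.9782678   0.03847345 -0.20374472]
 [ 0.20351612 -0.00980898 -0.97902246]] [-122.11938752  612.87560032 1315.65956177]
```

View pics/scene0.png

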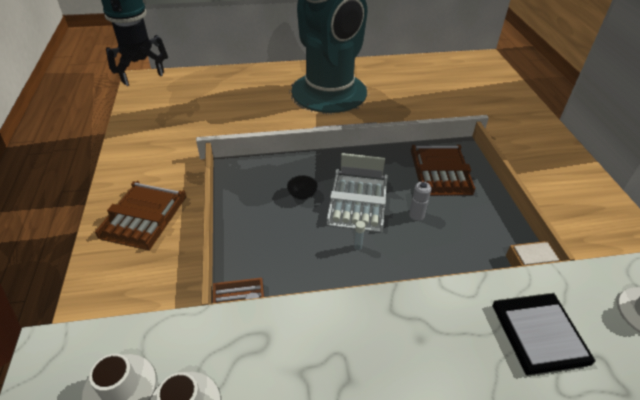

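View pics/top0.png

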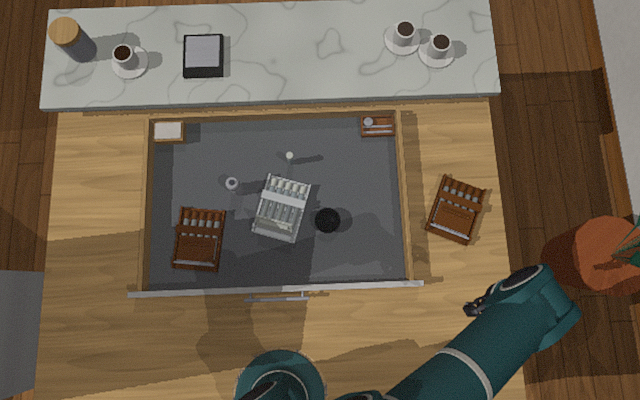

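The aluminium rack is at top (281,208) and scene (358,192). It could be confused with the brown racks at top (200,240) and (457,210), and the brown tray at (378,125). By its description, the aluminium one with the white tab is the target. Next I'll check it in a close crop.

```bash
python3 - <<'E'
import cv2
a=cv2.imread("pics/top0.png")[145:255,215:350]; cv2.imwrite("pics/topc.png",cv2.resize(a,None,fx=5.9,fy=5.4,interpolation=cv2.INTER_CUBIC)[:600])
cv2.imwrite("pics/topc.png",cv2.resize(a,(675,550),interpolation=cv2.INTER_CUBIC))
a=cv2.imread("pics/scene0.png")[140:240,280:440]; cv2.imwrite("pics/scenec.png",cv2.resize(a,(800,500),interpolation=cv2.INTER_CUBIC))
E
```

```text
(no output)
```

View pics/topc.png

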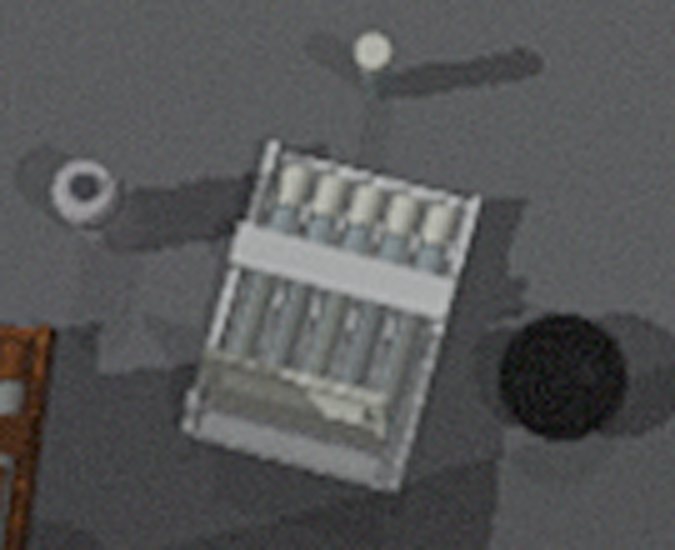

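View pics/scenec.png

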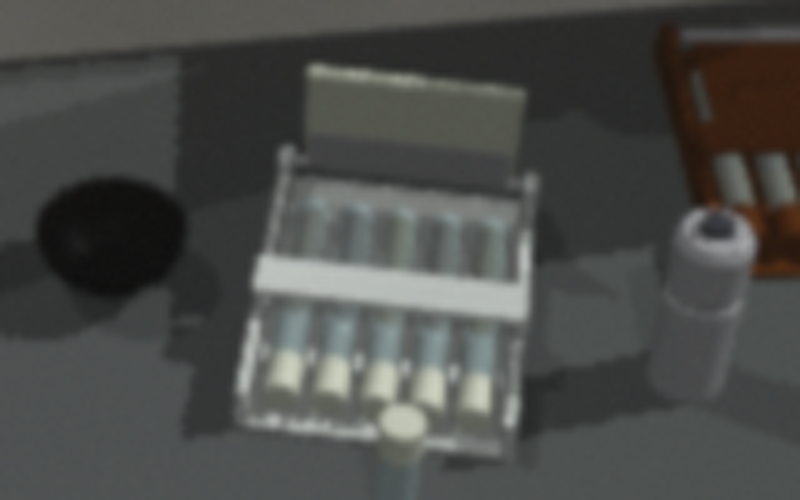

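```bash
cat > h.py <<'E'
import numpy as np
def load(n): return dict(np.load(n+".npz"))
def proj(c,X):
    X=np.atleast_2d(X)@c["R"].T+c["t"]; p=X@c["intrinsics"].T; return p[:,:2]/p[:,2:]
def ray(c,uv,z):
    C=-c["R"].T@c["t"]; d=c["R"].T@np.linalg.inv(c["intrinsics"])@np.array([*uv,1.]); return C+d*(z-C[2])/d[2]
def rack(p,P):
    x,y,a=p[:3]; P=np.atleast_2d(P); c,s=np.cos(a),np.sin(a)
    return np.c_[x+c*P[:,0]-s*P[:,1], y+s*P[:,0]+c*P[:,1], P[:,2]+3]
def tabpt(leaf,sl,u,y,w): # u along tab from axis, w out of outer face
    return [-80+(u+sl)*np.cos(leaf)-w*np.sin(leaf), y, 32+(u+sl)*np.sin(leaf)+w*np.cos(leaf)]
E
python3 - <<'E'
from h import *
from scipy.optimize import least_squares
t,s=load("top0"),load("scene0")
for c in(t,s): print("cam",-c["R"].T@c["t"])
ct=lambda u,v:(215+u/5-.4,145+v/5-.4); cs=lambda u,v:(280+u/5-.4,140+v/5-.4)
obs=[(t,[12,72,41.5],ct(228,262)),(t,[38,72,41.5],ct(237,222)),(t,[38,-72,41.5],ct(456,270)),(t,[12,-72,41.5],ct(447,316)),
(s,[12,-72,41.5],cs(257,255)),(s,[12,72,41.5],cs(530,290)),(s,[38,-72,37.5],cs(253,290)),(s,[38,72,37.5],cs(528,318))]
def res(p):return np.concatenate([(proj(c,rack(p,P))[0]-o) for c,P,o in obs])
f=least_squares(res,[600,100,-.2]);print(f.x,np.round(f.fun.reshape(-1,2),1))
p=f.x
# tab edge corners from scene, slide ~.001
o2=[(s,-58,cs(310,65)),(s,58,cs(525,91))]
g=least_squares(lambda q:np.concatenate([proj(c,rack(p,tabpt(q[0],1,86,y,2.5)))[0]-o for c,y,o in o2]),[1.3]);print("leaf",g.x,g.fun)
o2=[(t,58,ct(208,352)),(t,-58,ct(388,392))]
g=least_squares(lambda q:np.concatenate([proj(c,rack(p,tabpt(q[0],1,86,y,2.5)))[0]-o for c,y,o in o2]),[1.3]);print("leaf top",g.x,g.fun)
for n,c,uv,z in(("vial",t,ct(372,50),84),("mill",t,ct(85,186),110),("bowl",t,ct(563,377),36),("bowl s",s,cs(113,225),36),("mill s",s,cs(718,222),110),("vial s",s,cs(402,420),84)): 
    X=ray(c,uv,z);d=X[:2]-p[:2];a=p[2];print(n,X,"rackframe",np.cos(a)*d[0]+np.sin(a)*d[1],-np.sin(a)*d[0]+np.cos(a)*d[1])
print(rack(p,[[100,72,26],[100,-72,26],[-100,72,26],[-100,-72,26]]))
import cv2
im=cv2.imread("pics/top0.png"); im2=cv2.imread("pics/scene0.png")
for c,i,n in((t,im,"top"),(s,im2,"scene")):
    K=6;x0,y0=(215,145) if n=="top" else (290,145); w=cv2.resize(i[y0:y0+95,x0:x0+130],None,fx=K,fy=K,interpolation=cv2.INTER_CUBIC)
    def L(pts,col): 
        q=(proj(c,rack(p,pts))-[x0,y0]+.5)*K; cv2.polylines(w,[q.astype(int)],True,col,1)
    L([[12,72,41.5],[38,72,41.5],[38,-72,41.5],[12,-72,41.5]],(0,0,255))
    L([[100,72,26],[100,-72,26],[-100,-72,26],[-100,72,26]],(0,255,0))
    L([tabpt(g.x[0],1,8,-58,2.5),tabpt(g.x[0],1,86,-58,2.5),tabpt(g.x[0],1,86,58,2.5),tabpt(g.x[0],1,8,58,2.5)],(255,0,255))
    cv2.imwrite(f"pics/fit_{n}.png",w)
E
```

```text
cam [ 326.95467552 -132.6972582  1413.14606696]
cam [1475.79953876 -277.58124179  898.24061371]
[ 5.80833516e+02 -1.87263024e+01 -2.83633029e-01] [[-0.1 -0. ]
 [ 0.3  0.3]
 [-0.4  1.3]
 [-0.6 -0.2]
 [ 0.2  0.5]
 [-0.3 -1.1]
 [-0.1  1.3]
 [-0.4  1.2]]
leaf [1.29688056] [-1.23237462  0.44749647 -0.5711584  -0.64703196]
leaf top [1.25103718] [-0.84679933 -0.71343025  0.25181644  0.48899355]
vial [738.92398139 -51.94888278  84.        ] rackframe 161.07115969356408 12.345707907709937
mill [650.22738236 125.976294   110.        ] rackframe 26.126890227542127 158.34056860274697
bowl [ 530.4183309  -166.04430093   36.        ] rackframe -7.174592963466765 -155.54037680277986
bowl s [ 526.68549386 -163.47973684   36.        ] rackframe -11.475966197057204 -154.1228967691405
mill s [647.23540368 128.70106025 110.        ] rackframe 22.491942593430174 160.1191757185997
vial s [735.3307661  -51.48466536  84.        ] rackframe 157.49160190526618 11.785832938899095
[[ 696.98689121   22.41240808   29.        ]
 [ 656.68915943 -115.83408487   29.        ]
 [ 504.97787322   78.38148      29.        ]
 [ 464.68014144  -59.86501295   29.        ]]
```

```bash
python3 -c "
import cv2,numpy as np
a=cv2.imread('pics/fit_top.png');b=cv2.imread('pics/fit_scene.png')
cv2.imwrite('pics/fit_both.png',cv2.resize(np.hstack([a[:,:600],b[:,:600]]),(800,380)))"
```

```text
(no output)
```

View pics/fit_top.png

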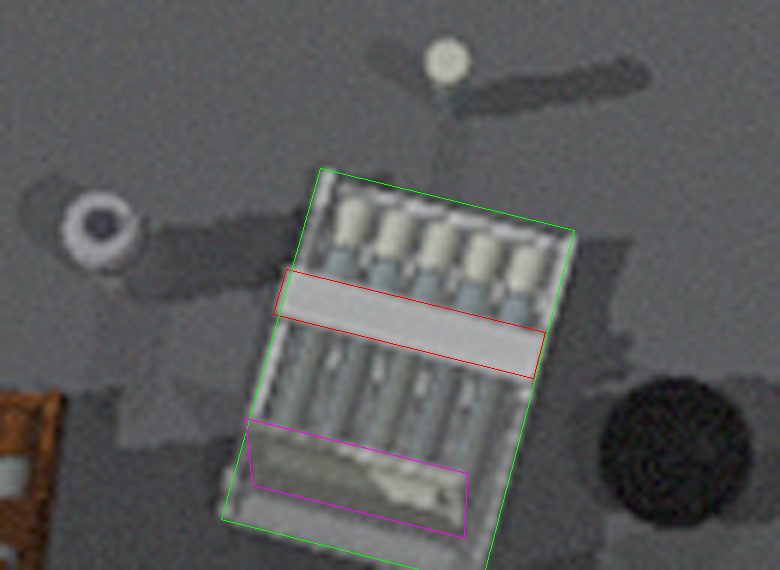

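View pics/fit_scene.png

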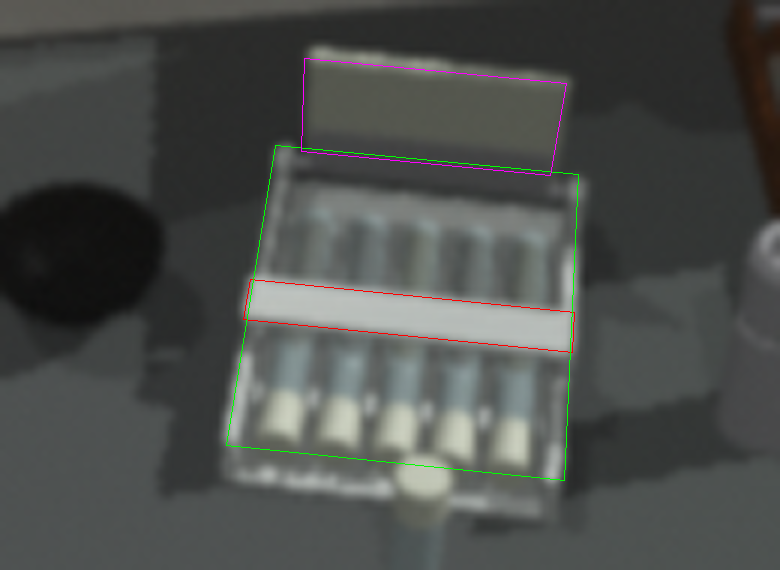

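```bash
cat >> h.py <<'E'
from scipy.spatial.transform import Rotation as Rn
P=np.array([580.0,-18.2,-.2836])
def now(r):
    s=r.state(); return s["eef_pos"],Rn.from_rotvec(s["tcp_rot"]),s
def show(r):
    p,R,s=now(r); q=Rn.from_euler('z',-P[2])*R; d=q.apply(p-[P[0],P[1],3],) if 0 else Rn.from_euler('z',-P[2]).apply(p-[P[0],P[1],3])
    M=q.as_matrix(); tip=d+14*M[:,2]
    print("t",round(s["time_s"],2),"tcp rack",d.round(1),"tip",tip.round(1),"F rack",Rn.from_euler('z',-P[2]).apply(s["contact_force"]).round(1),"gap",round(s["finger_gap"],1))
    print("tool axes in rack (cols)\n",M.round(3)); return d,M
E
python3 - <<'E'
from h import *
from bench import r
d,M=show(r)
t=load("top0")
for uv in((150,290),(280,288),(400,285)): print(ray(t,uv,65))
print(tabpt(1.27,1,86,0,2.5))
E
```

```text
t 0.1 tcp rack [-137.7 -603.4  241.7] tip [-137.7 -603.4  227.7] F rack [-0.5  0.3  0.2] gap 85.3
tool axes in rack (cols)
 [[ 0.734  0.679 -0.001]
 [ 0.679 -0.734  0.001]
 [-0.    -0.001 -1.   ]]
[332.86859627 381.92803098  65.        ]
[323.13991854 -12.8394601   65.        ]
[ 317.56912088 -378.51508316   65.        ]
[np.float64(-56.611316194459), 0, np.float64(115.83447661818153)]
```

Request:
move_arm(motion=[[[0, 0, 0], [0, 0, 0.0934]], [[0, 0, 0], [0, 0, 0.0934]], [[0, 0, 0], [0, 0, 0.0934]], [[0, 0, 0], [0, 0, 0.0934]], [[0, 0, 0], [0, 0, 0.0934]], [[0, 0, 0], [0, 0, 0.0934]], [[0, 0, 0], [0, 0, 0.0934]], [[0, 0, 0], [0, 0, 0.0934]]], fingers=-1, force=40)

```text
time_s: 0.77
eef_pos: [278.9, -559.1, 244.9]
tcp_rot: [-3.108, 0.452, 0.001]
contact_force: [0.3, 1.0, 1.3]
finger_gap: 0.2
```

Request:
move_arm(motion=[[[0, -3, 0], [0, 0, 0]], [[0, -3, 0], [0, 0, 0]], [[0, -3, 0], [0, 0, 0]], [[0, -3, 0], [0, 0, 0]], [[0, -3, 0], [0, 0, 0]], [[0, -3, 0], [0, 0, 0]], [[0, -3, 0], [0, 0, 0]], [[0, -3, 0], [0, 0, 0]], [[0, -3, 0], [0, 0, 0]], [[0, -3, 0], [0, 0, 0]], [[0, 0, 0], [0, 0, 0]]])

```text
time_s: 1.68
eef_pos: [364.7, -266.5, 245.2]
tcp_rot: [-3.11, 0.437, 0.0]
contact_force: [0.8, 0.8, 0.3]
finger_gap: -0.2
```

```bash
python3 - <<'E'
from h import *
from bench import r
d,M=show(r)
E
```

```text
t 1.68 tcp rack [-137.3 -298.6  242.2] tip [-137.3 -298.6  228.2] F rack [0.6 1.  0.3] gap -0.2
tool axes in rack (cols)
 [[ 1.     0.005 -0.   ]
 [ 0.005 -1.     0.001]
 [-0.    -0.001 -1.   ]]
```

Request:
move_arm(motion=[[[0, -3, 0], [0, 0, 0]], [[0, -3, 0], [0, 0, 0]], [[0, -3, 0], [0, 0, 0]], [[0, -3, 0], [0, 0, 0]], [[0, -3, 0], [0, 0, 0]], [[0, -3, 0], [0, 0, 0]], [[0, -3, 0], [0, 0, 0]], [[0, -3, 0], [0, 0, 0]], [[0, -3, 0], [0, 0, 0]], [[0, -2.9, 0], [0, 0, 0]], [[0, 0, 0], [0, 0, 0]]])

```text
time_s: 2.6
eef_pos: [447.9, 20.6, 245.3]
tcp_rot: [-3.11, 0.436, -0.0]
contact_force: [0.0, 0.8, -0.7]
finger_gap: 0.2
```

Request:
move_arm(motion=[[[0, 0, 2.2], [0, 0, 0]], [[0, 0, 2.2], [0, 0, 0]], [[0, 0, 2.2], [0, 0, 0]], [[0, 0, 2.2], [0, 0, 0]], [[0, 0, 2.2], [0, 0, 0]], [[0, 0, 2.2], [0, 0, 0]], [[0, 0, 2.2], [0, 0, 0]], [[0, 0, 0], [0, 0, 0]]])

```text
time_s: 3.27
eef_pos: [445.1, 15.5, 88.1]
tcp_rot: [3.109, -0.445, -0.008]
contact_force: [-1.9, 0.9, -0.2]
finger_gap: 0.1
```

```bash
python3 - <<'E'
from h import *
from bench import r
import cv2
d,M=show(r)
for n in("top","scene"):
    c=r.camera(n); np.savez(n+"1.npz",**c); im=c["image"][:,:,::-1]
    x0,y0=(215,145) if n=="top" else (290,120)
    cv2.imwrite(f"pics/{n}1.png",cv2.resize(im[y0:y0+115,x0:x0+150],None,fx=5,fy=5,interpolation=cv2.INTER_CUBIC))
E
```

```text
t 3.27 tcp rack [-139.    -5.4   85.1] tip [-139.1   -5.4   71.1] F rack [-2.   0.3 -0.2] gap 0.1
tool axes in rack (cols)
 [[ 1.    -0.001 -0.005]
 [-0.001 -1.    -0.001]
 [-0.005  0.001 -1.   ]]
```

View pics/top1.png

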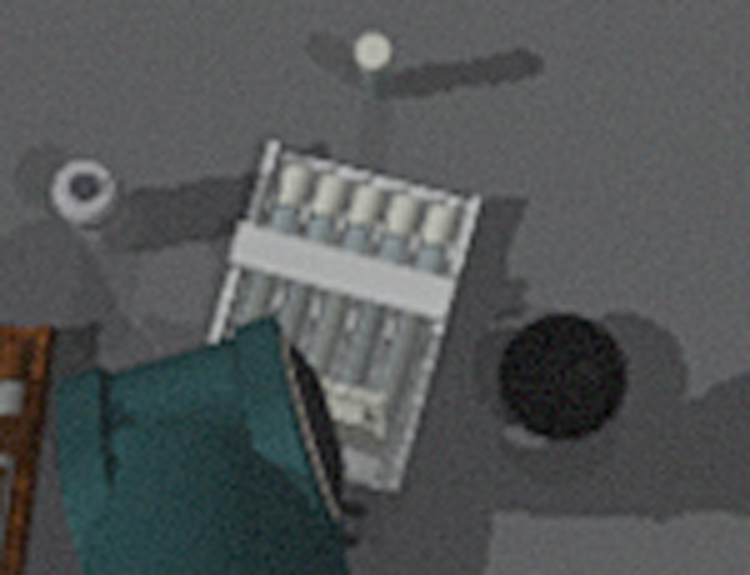

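View pics/scene1.png

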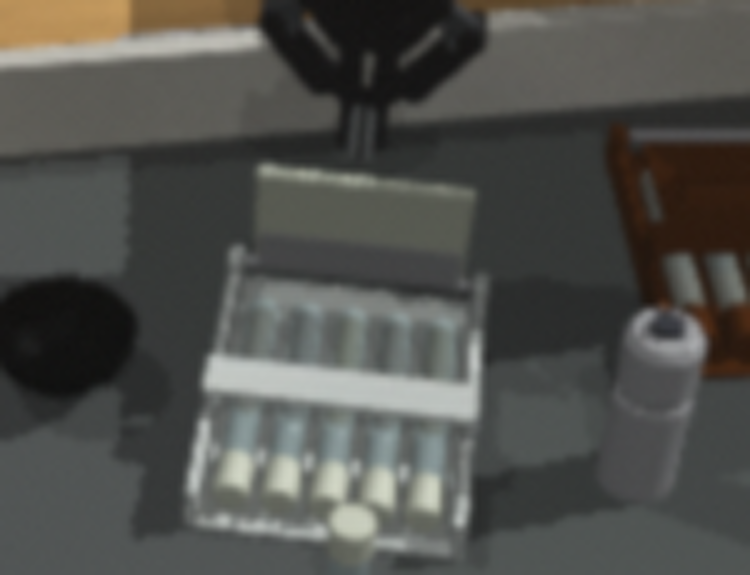

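Request:
move_arm(motion=[[[0.8, 0, 0], [0, 0, 0]], [[0.8, 0, 0], [0, 0, 0]], [[0.8, 0, 0], [0, 0, 0]], [[0.8, 0, 0], [0, 0, 0]], [[0.7, 0, 0], [0, 0, 0]], [[0.6, 0, 0], [0, 0, 0]], [[0.6, 0, 0], [0, 0, 0]], [[0.5, 0, 0], [0, 0, 0]], [[0, 0, 0], [0, 0, 0]]])

```text
time_s: 4.12
eef_pos: [501.6, -0.3, 91.2]
tcp_rot: [-3.11, 0.446, -0.0]
contact_force: [0.6, 0.3, -0.3]
finger_gap: -0.5
```

```bash
cat > look.py <<'E'
from h import *
from bench import r
import cv2,sys
d,M=show(r)
for n in("top","scene"):
    c=r.camera(n); np.savez(n+sys.argv[1]+".npz",**c); im=c["image"][:,:,::-1]
    x0,y0=(215,145) if n=="top" else (290,120)
    cv2.imwrite(f"pics/{n}{sys.argv[1]}.png",cv2.resize(im[y0:y0+115,x0:x0+150],None,fx=5,fy=5,interpolation=cv2.INTER_CUBIC))
E
python3 look.py 2
```

```text
t 4.12 tcp rack [-80.3  -4.7  88.2] tip [-80.3  -4.7  74.2] F rack [ 0.5  0.4 -0.3] gap -0.5
tool axes in rack (cols)
 [[ 1.    -0.001  0.   ]
 [-0.001 -1.     0.   ]
 [ 0.    -0.    -1.   ]]
```

View pics/scene2.png

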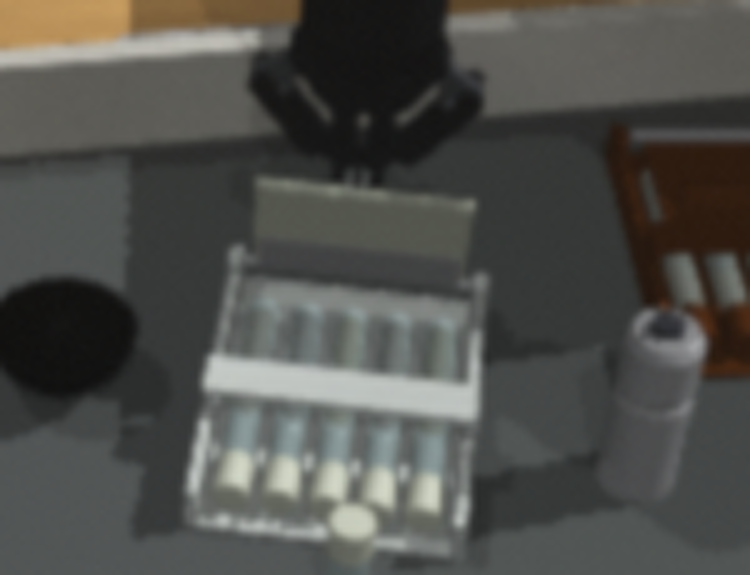

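Request:
move_arm(motion=[[[0.5, 0, 0.25], [0, 0, 0]], [[0.5, 0, 0.25], [0, 0, 0]], [[0.4, 0, 0.33], [0, 0, 0]], [[0.4, 0, 0.33], [0, 0, 0]], [[0.33, 0, 0.41], [0, 0, 0]], [[0.33, 0, 0.41], [0, 0, 0]], [[0, 0, 0], [0, 0, 0]]])

```text
time_s: 4.8
eef_pos: [524.6, -7.1, 70.5]
tcp_rot: [-3.11, 0.446, 0.001]
contact_force: [-0.8, 0.1, 0.6]
finger_gap: -0.1
```

```bash
python3 look.py 3
```

```text
t 4.8 tcp rack [-56.3  -4.8  67.5] tip [-56.3  -4.8  53.5] F rack [-0.8 -0.1  0.6] gap -0.1
tool axes in rack (cols)
 [[ 1.    -0.001 -0.001]
 [-0.001 -1.    -0.   ]
 [-0.001  0.    -1.   ]]
```

View pics/scene3.png

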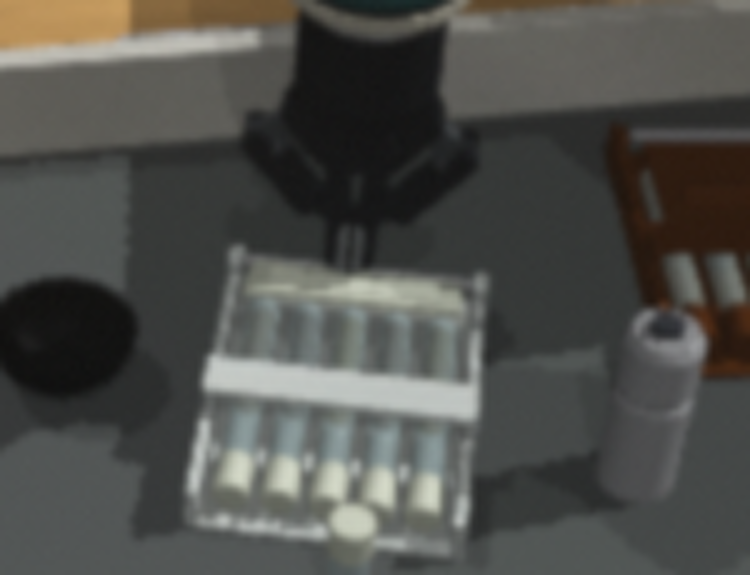

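View pics/top3.png

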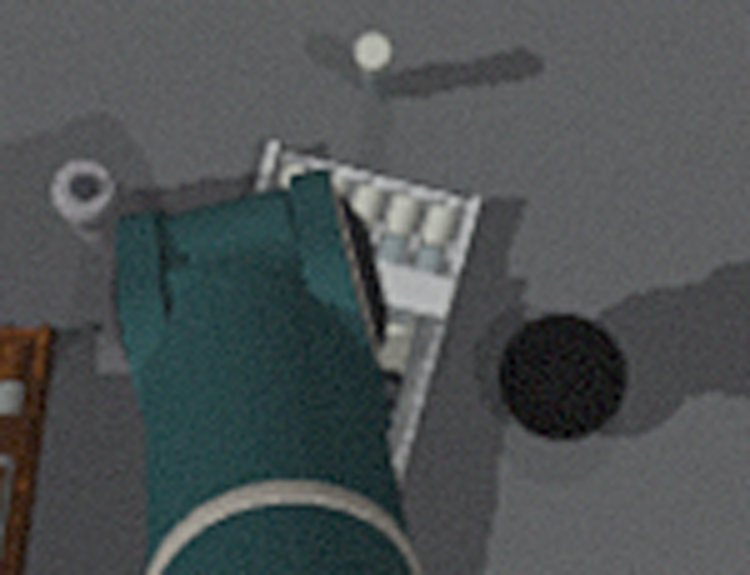

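Request:
move_arm(motion=[[[0.2, 0, 0.4], [0, 0, 0]], [[0.2, 0, 0.4], [0, 0, 0]], [[0.1, 0, 0.4], [0, 0, 0]], [[0.1, 0, 0.4], [0, 0, 0]], [[0, 0, 0.3], [0, 0, 0]], [[0, 0, 0.1], [0, 0, 0]], [[0, 0, 0], [0, 0, 0]]])

```text
time_s: 5.48
eef_pos: [530.4, -8.6, 51.4]
tcp_rot: [3.11, -0.445, 0.0]
contact_force: [0.2, -0.1, 5.6]
finger_gap: 0.1
```

```bash
python3 look.py 4
```

```text
t 5.48 tcp rack [-50.3  -4.7  48.4] tip [-50.3  -4.7  34.4] F rack [ 0.2 -0.   5.6] gap 0.1
tool axes in rack (cols)
 [[ 1.    -0.001  0.   ]
 [-0.001 -1.     0.   ]
 [ 0.    -0.    -1.   ]]
```

View pics/scene4.png

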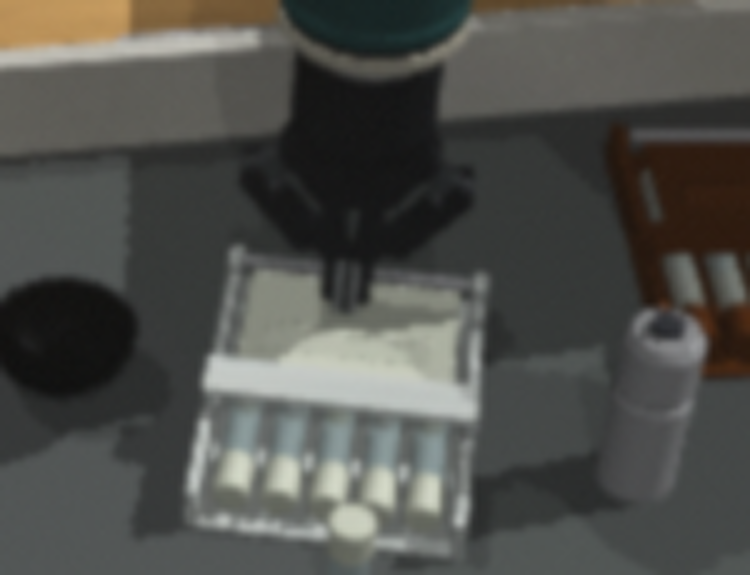

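Request:
move_arm(motion=[[[0.3, 0, 0.02], [0, 0, 0]], [[0.3, 0, 0.02], [0, 0, 0]], [[0.3, 0, 0], [0, 0, 0]], [[0.3, 0, 0], [0, 0, 0]], [[0.3, 0, 0], [0, 0, 0]], [[0.3, 0, 0], [0, 0, 0]], [[0.2, 0, 0], [0, 0, 0]], [[0, 0, 0], [0, 0, 0]]])

```text
time_s: 6.25
eef_pos: [549.4, -14.2, 51.1]
tcp_rot: [3.11, -0.445, -0.001]
contact_force: [-2.6, -0.7, 7.3]
finger_gap: -0.4
```

```bash
python3 look.py 5
```

```text
t 6.25 tcp rack [-30.5  -4.7  48.1] tip [-30.5  -4.7  34.1] F rack [-2.2 -1.4  7.3] gap -0.4
tool axes in rack (cols)
 [[ 1.    -0.001 -0.001]
 [-0.001 -1.    -0.   ]
 [-0.001  0.    -1.   ]]
```

View pics/scene5.png

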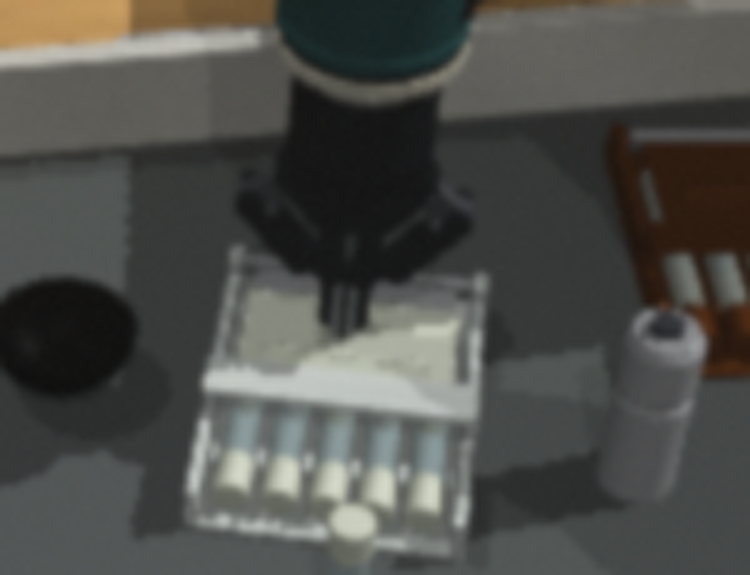

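Request:
move_arm(motion=[[[0.2, 0, 0], [0, 0, 0]], [[0.2, 0, 0], [0, 0, 0]], [[0.2, 0, 0], [0, 0, 0]], [[0.2, 0, 0], [0, 0, 0]], [[0.2, 0, 0], [0, 0, 0]], [[0.2, 0, 0], [0, 0, 0]], [[0.1, 0, 0], [0, 0, 0]], [[0, 0, 0], [0, 0, 0]]])

```text
time_s: 7.02
eef_pos: [561.7, -17.6, 51.0]
tcp_rot: [-3.11, 0.445, 0.001]
contact_force: [-2.3, 0.7, 5.6]
finger_gap: -0.0
```

```bash
python3 look.py 6
```

```text
t 7.02 tcp rack [-17.7  -4.6  48. ] tip [-17.7  -4.6  34. ] F rack [-2.4  0.   5.6] gap -0.0
tool axes in rack (cols)
 [[ 1.    -0.001 -0.001]
 [-0.001 -1.    -0.   ]
 [-0.001  0.    -1.   ]]
```

View pics/scene6.png

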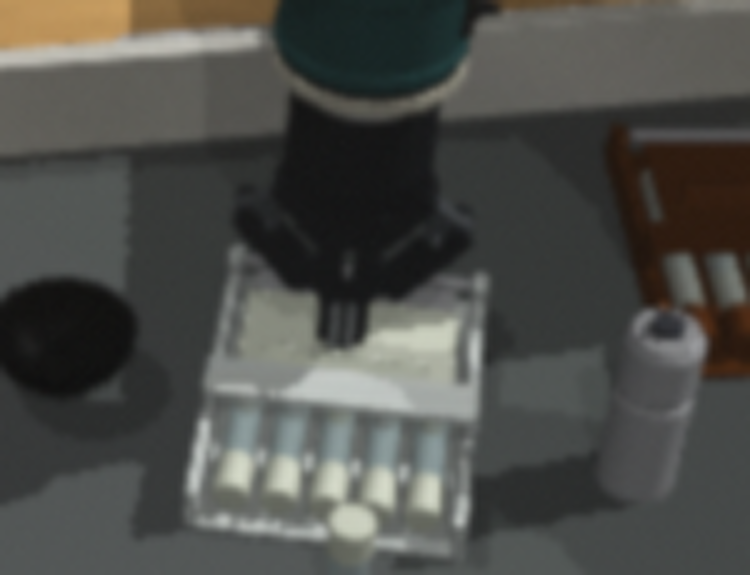

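Request:
move_arm(motion=[[[0.1, 0, 0], [0, 0, 0]], [[0.1, 0, 0], [0, 0, 0]], [[0.1, 0, 0], [0, 0, 0]], [[0, 0, 0], [0, 0, 0]]])

```text
time_s: 7.45
eef_pos: [564.0, -18.3, 50.8]
tcp_rot: [-3.11, 0.445, 0.003]
contact_force: [-6.9, 3.0, 5.7]
finger_gap: -0.1
```

```bash
python3 look.py 7; python3 - <<'E'
import cv2
im=cv2.imread('pics/top7.png')
E
```

```text
t 7.45 tcp rack [-15.3  -4.6  47.8] tip [-15.3  -4.6  33.8] F rack [-7.5  0.9  5.7] gap -0.1
tool axes in rack (cols)
 [[ 1.    -0.001 -0.002]
 [-0.001 -1.    -0.   ]
 [-0.002  0.    -1.   ]]
```

View pics/top7.png

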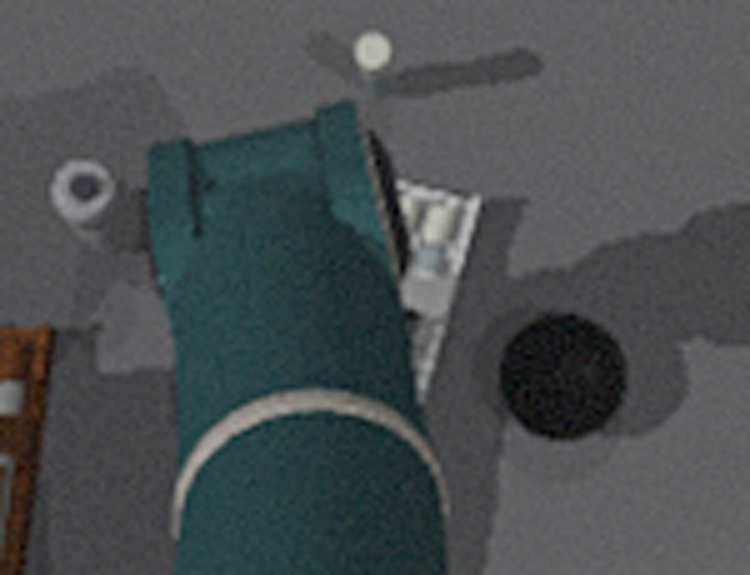

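Request:
move_arm(motion=[[[0.1, 0, 0], [0, 0, 0]], [[0.1, 0, 0], [0, 0, 0]], [[0, 0, 0], [0, 0, 0]]])

```text
time_s: 7.8
eef_pos: [564.3, -18.3, 50.3]
tcp_rot: [3.11, -0.444, -0.009]
contact_force: [-14.4, 5.2, 9.3]
finger_gap: 0.3
```

Request:
move_arm(motion=[[[-0.15, 0, -0.1], [0, 0, 0]], [[-0.1, 0, -0.3], [0, 0, 0]], [[0, 0, -0.5], [0, 0, 0]], [[0, 0, -1.5], [0, 0, 0]], [[0, 0, -2], [0, 0, 0]], [[0, 0, -2.5], [0, 0, 0]], [[-1, 0, -2], [0, 0, 0]], [[-3, 0, -2], [0, 0, 0]], [[-3, 0, -1], [0, 0, 0]], [[-3, 0, 0], [0, 0, 0]], [[-3, 0, 0], [0, 0, 0]], [[0, 0, 0], [0, 0, 0]]])

```text
time_s: 8.8
eef_pos: [435.6, 19.0, 170.5]
tcp_rot: [3.109, -0.442, -0.001]
contact_force: [0.9, 0.6, 0.4]
finger_gap: -0.1
```

```bash
python3 look.py 8
```

```text
t 8.8 tcp rack [-149.    -4.7  167.5] tip [-149.    -4.7  153.5] F rack [0.7 0.9 0.4] gap -0.1
tool axes in rack (cols)
 [[ 1.     0.001 -0.001]
 [ 0.001 -1.    -0.001]
 [-0.001  0.001 -1.   ]]
```

View pics/scene8.png

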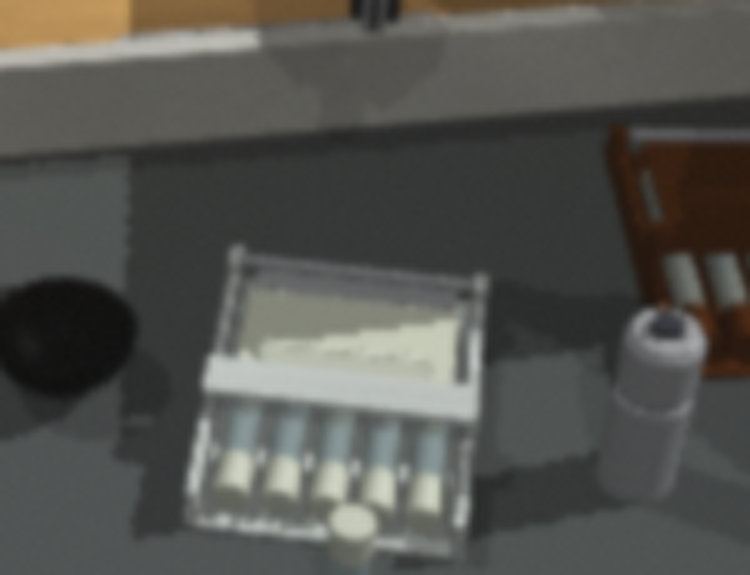

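View pics/top8.png

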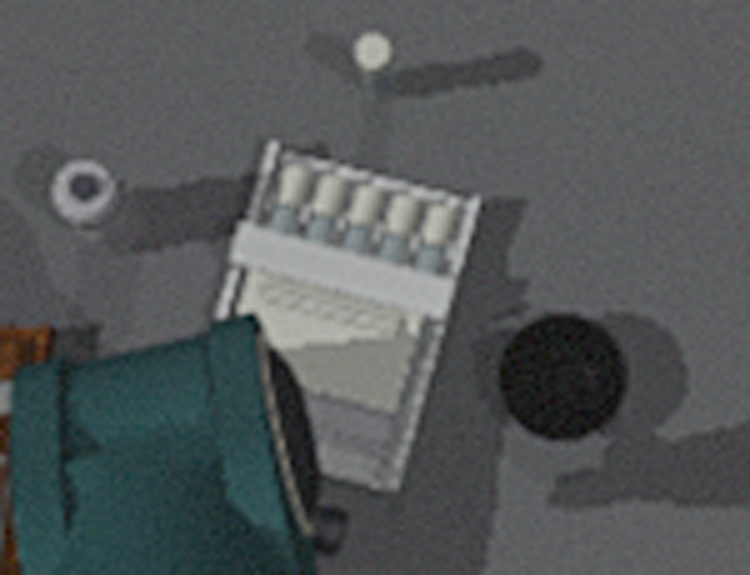

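The tab lies flat with its edge under the lip. The other objects haven't moved. Before handing in, I'll check the slide from the tab's rear edge.

```bash
python3 - <<'E'
from h import *
for n,x0,y0 in(("top8",215,145),("scene8",290,120)):
    c=load(n)
    for sl in(0,10,18):
        print(n,"slide",sl,"rear edge corners",((proj(c,rack(P,[tabpt(0,sl,8,58,2.5),tabpt(0,sl,8,-58,2.5)]))-[x0,y0]+.4)*5).round(0).tolist())
E
```

```text
top8 slide 0 rear edge corners [[214.0, 395.0], [389.0, 439.0]]
top8 slide 10 rear edge corners [[218.0, 380.0], [393.0, 424.0]]
top8 slide 18 rear edge corners [[222.0, 368.0], [397.0, 412.0]]
scene8 slide 0 rear edge corners [[457.0, 287.0], [250.0, 267.0]]
scene8 slide 10 rear edge corners [[456.0, 299.0], [248.0, 279.0]]
scene8 slide 18 rear edge corners [[456.0, 309.0], [247.0, 288.0]]
```

```bash
python3 -c "
from bench import r
print(r.hand_in())"
```

```text
the job is handed in; nothing more can be done
None
```

The keeper tab is folded flat and tucked under the aluminium lip. It stayed shut after I lifted the fingers away, and I handed the job in at about 9 s of the 34 s allowed.

**What I did:** With the fingers shut, I pushed the tab over from its outer side and held it down with about 6 N. I then pushed its ridge forward until it met the stop, where the forward force rose to about 15 N without further movement. I never gripped the tab or put the fingers on its inner side.

**Last checks:**
- **Tab position:** in both cameras the tab's rear corners are where an 18 mm slide would put them, at top crop (397,413) and scene crop (247,288). That puts its edge about 12 mm beneath the lip.
- **Loose objects:** the mill, bowl and standing vial are upright and show no shift in the pictures.
- **Measurement differences:** nothing failed. The two cameras differed by 3–5 mm on the loose objects, and by 0.05 rad on the tab's starting angle (1.25 against 1.30).

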